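# Unlatch and open the paper safe

### The job

Open the light-tight paper safe fully: push the release button on its lid so that the T-handle pops out, turn the handle clockwise as far as it goes, then slide the lid all the way open and leave the handle standing out, turned. A jar has been left in the lid's way: do not shove it with the lid, but stand it gently, without tipping it, on the cork pad in the empty place of the bottle tray. Leave the flasks in the tray, the white bottle and the ink roller standing or lying where they are.

Things in the scene. Friction and masses are not known exactly. Their poses are not given: they have to be found in the camera images.
- safe: Grey steel box fixed to the table, 200 (x) x 360 (y) x 85 mm high; origin at the centre of its underside, z up. A sliding lid covers its -y half; its +y half is a fixed deck, top at 85 mm, with a 16 mm wide, 70 mm long slot in its middle starting at the lid. The lid slides along the safe's +y, 2 mm above the deck.
- lid_middle (a point): Middle of the top of the aluminium lid, 200 (x) x 178 (y) x 8 mm, axes as the safe's; shut it is at x 0, y -90, z 95 mm of the safe, on the handle's turning axis. On it stands a black housing, 16 mm high (top 111 mm above the table), x -95 to +71 mm, y -22 to +22 mm, with the button at x -70 mm and a channel for the handle's bar.
- button_top (a point): Centre of the top of the steel push button, 22 mm across, 10 mm proud of the black housing, at the housing's end towards the safe's -x, 70 mm from the handle's axis. It goes straight down 6 mm against a spring (about 5 N at the bottom); the handle springs out once it is 4 to 5 mm down. Rides with the lid.
- handle_bar (a point): Centre of the T-handle's steel bar, 90 x 16 x 14 mm high, turning about the vertical through it; x axis along the bar (at first the safe's x). At first it lies flush in its channel and cannot be gripped or turned; popped out it is 30 mm higher, its underside 16 mm above the housing, held out by a spring (net 4 to 6 N); pinch across its 16 mm.
- pop (a joint): how far the T-handle has popped out: 0 flush and caught, 0.030 m fully out
- turn (a joint): angle of the T-handle, clockwise seen from above: 0 latched (bar along the safe's x), 1.4 rad its stop; the lid is released from about 1.2 rad on. Light friction (0.06 N m), stays where it is left
- lid (a joint): how far the lid has slid along the safe's +y: 0 shut, 0.130 m fully open (stop); slides with about 2.5 N friction, stays where it is left
- jar_center (a point): Centre, half-way up, of the loose brown glass jar with a black cap, 48 mm across, 95 mm tall (cap 42 mm across, top 16 mm), 150 to 310 g, standing at first on the safe's deck in the way of the lid
- tray: Wooden bottle tray, 232 (its x) x 80 (y) x 26 mm high, walls and dividers 4 mm, floor 4 mm thick; origin at the centre of its underside; three places in a row along its x at -75, 0 and +75 mm. Fixed to the table.
- pad_middle (a point): Centre of the flat 60 mm cork pad on the floor of the tray's empty place (at the height of the tray's floor), where the jar belongs; any of the three places
- flask_tall_center (a point): Centre of the brown flask, 50 mm across, 85 mm tall, standing in another place of the tray: leave alone
- flask_low_center (a point): Centre of the white flask, 52 mm across, 70 mm tall, standing in another place of the tray: leave alone
- bottle_center (a point): Centre of a white bottle, 56 mm across, 150 mm tall, standing on the table beside the end of the safe's deck: leave alone
- roller_grip (a point): Middle of the ink roller lying on the table close along the safe's +x side: rubber roll 36 mm thick, 90 mm long, wooden handle, 196 mm overall: leave alone
Things that resemble listed ones, but are neither listed nor needed, are in the scene too. What is shaped like the part that bears jar_center but blue is not meant.

How it is judged:
On the way, in this order (a step that is already met when the one before it is completed fails the run):
1. the button has released the handle: it stands out, not yet turned (value of joint pop above 0.025 m and value of joint turn below 0.3 rad), for 0.1 s.
2. the handle is turned clockwise, out, with the lid still shut (value of joint turn above 1.2 rad and value of joint pop above 0.018 m and value of joint lid below 0.03 m).
3. the lid is slid fully open (value of joint lid above 0.118 m), for 0.1 s.
At the end, for the whole second after the job is handed in: The lid is open at least 118 of its 130 mm, the handle still out (over 18 mm) and turned (over 1.0 rad), and the jar stands upright (within 0.12 rad) on the tray floor, its centre within 14 mm of the cork pad's (value of joint lid above 0.118 m and value of joint turn above 1 rad and value of joint pop above 0.018 m and horizontal distance between jar_center and pad_middle below 0.014 m and angle between jar_center's own z axis and vertical below 0.12 rad and z of jar_center in the frame of pad_middle between 0.042 and 0.053 m); the robot touches nothing.
It fails at once if the jar is tipped (over 0.6 rad) (angle between jar_center's own z axis and vertical above 0.6 rad).
It fails at once if the jar is set down hard on the tray (over 60 N) (contact force between jar and tray above 60 N).
It fails at once if the jar is shoved by the lid (contact force between jar and lid above 3 N).
It fails at once if a flask in the tray, the bottle or the roller is moved by over 25 mm or tipped over 0.4 rad (distance of any of flask_tall_center, flask_low_center, bottle_center, roller_grip from where it was at the start of the episode above 0.025 m or angle between any of flask_tall_center, flask_low_center, bottle_center's own z axis and vertical above 0.4 rad).
It also fails if it takes over 64 s, if anything falls off the work surface, if the arm or the gripper's body presses on something with over 40 N, if the wrist force passes 120 N, or if a joint passes its speed limit or range.

### The arm

A 6-joint arm with a two-finger parallel gripper is mounted at the origin on the work surface. World frame = base frame: x ahead of the robot, y to its left, z up, the work surface at z = 0. Lengths are in m, angles in rad, forces in N, time in s.
With the tool pointing down it reaches from about 0.35 to 0.925 m from the base axis. Payload 6.4 kg.
Tool frame: the origin (TCP) lies between the finger pads; the fingertips stand 14 mm ahead of it and the grasp point (between the pads) lies 5 mm behind it; z points along the fingers, y is the line along which they close (so a half turn about z gives the same grasp; the last joint's range is limited). The gripper opens to 94 mm and grips with 3 to 60 N. Pads are 16 mm wide; open, the fingers measure 119 mm over their backs; the gripper's body (75 mm by 177 mm) begins 78 mm behind the grasp point.
Start: joints at [-1.295, 0.245, 1.558, -0, 1.339, -0.174], TCP at [0.283, -0.585, 0.219] pointing down, gripper open.
Joint ranges: [-3.13, 3.13], [-1.02, 2.26], [0.13, 2.54], [-0.95, 4.09], [0.21, 2.88], [-2.74, 2.74]. Speed limits (rad/s): [2.57, 2.57, 3.14, 3.14, 3.14, 3.14].

### API

Orientations are given as a unit quaternion [x, y, z, w].
In Python, from workcell import bot, viewer, ticket gives the robot as it stands. The module is installed in compiled form; this text tells all that it offers.
- The arm moves only by the tool drive_tool, never from a script. Its argument "deltas" is a list that holds one entry, the list of rows, each a list of 6 numbers: the shift along the world's x, y, z as a fraction of full scale, then the turn, a rotation vector about the world's x, y, z as a fraction of full scale. In form: [[[x, y, z, ax, ay, az], ...]]. A call has 1 to 8 rows; each row shifts and turns the commanded pose from where the row before left it; what a row does not reach is not made up. Full scale, the value 1, is 60 mm for a shift and 5 degrees for a turn. A row lasts 1/8 s, in which the tool goes at most 62.5 mm and 10.7 degrees, less where a joint would pass 70% of its speed; a pose out of reach is approached as far as the arm can. A call with a number of a shift or a turn outside -1 to 1 is refused whole. A call with a gripper value outside its range is refused whole. "claw" is the closure, from -1 (fully open) to 1 (shut), set as the call begins (left out, the last holds). The fingers move at their own pace and stop on an object; the grip force is fixed at half the most. Time passes only in rows, so rows that do not move let the fingers close. It gives the time, the measured TCP pose, the force, the opening and the grip force at its end, in the units of the state.
- bot.sense(): the state, without advancing time (a new reading comes with each control period).
- viewer.get_image(name): name is "side" or "top" or "wrist"; returns a dict with "image" (400x640x3 uint8, blue, green, red), "range_z" (400x640 float32, m along the optical axis (not along the pixel's ray), 0 where there is no reading), "intrinsics" (3x3 intrinsics, pixels), "eye" and "rotation" of the camera in the world; the wrist camera has in their place "hand_eye" (4x4, takes a point from camera to tool coordinates, whose origin is the TCP and whose axes are the flange's). Camera axes: x right, y up, looking along -z (the intrinsics and any distortion apply to the point x, -y, -z); pixel columns grow to the right and rows downward; lengths in m; the calibration is good to about 2 mm. A picture is of the moment at which its call begins: read the wrist's pose just before it.
- ticket.finish_job(): hands the job in; it is judged then, once.
The state is a dict: "clock": time; "q": joint angles; "joint_vel": joint speeds; "effort": joint torques, N m; "tcp_pos": TCP position; "tcp_rot": TCP orientation; "force": force on the tool from outside, world axes, zero at the start; "wrist_torque": the same for the moment, N m; "gripper_width": finger opening in m; "grip_force": force on a finger pad.
Only numpy, scipy, OpenCV 4.12 (cv2) and the standard library are available. Lean on these libraries where they do the work, as an engineer would, in place of code of your own. Each camera call takes 0.05 s, during which the arm holds its last target. There are 200 camera calls.

## Working session

There is one attempt and no reset: what is moved stays moved. The work goes in short steps, Python scripts to look and compute and a tool call to move; the robot and the scene stay as the last step left them, time stands still between calls to the robot, and variables do not carry over. Pictures are saved under pics/ and viewed, at most 10 in all, crops included, and the job is handed in when it is done.

Besides the shell and the picture viewer there is one more tool, called after ">>>" as name(argument=value, ...), one argument or row to a line, values as JSON. drive_tool: Moves the arm, as the interface text tells. Its arguments: {"type":"object","properties":{"deltas":{"type":"array"},"claw":{"type":"number"}},"required":["deltas"]}

```bash
mkdir -p pics
cat > h.py <<'E'
import numpy as np, cv2
from workcell import bot, viewer, ticket
from scipy.spatial.transform import Rotation as R
def grab(n):
    s=bot.sense(); d=viewer.get_image(n)
    if n=="wrist":
        T=np.eye(4);T[:3,:3]=R.from_quat(s["tcp_rot"]).as_matrix();T[:3,3]=s["tcp_pos"]
        M=T@np.array(d["hand_eye"]);d["eye"]=M[:3,3];d["rotation"]=M[:3,:3]
    d["eye"]=np.array(d["eye"]);d["rotation"]=np.array(d["rotation"]);return d
def cloud(d):
    z=d["range_z"];K=np.array(d["intrinsics"]);v,u=np.indices(z.shape)
    p=np.stack([(u-K[0,2])/K[0,0]*z,-(v-K[1,2])/K[1,1]*z,-z],-1)
    P=p@d["rotation"].T+d["eye"];P[z==0]=np.nan;return P
def ray(d,u,v,h):
    K=np.array(d["intrinsics"]);r=d["rotation"]@np.array([(u-K[0,2])/K[0,0],-(v-K[1,2])/K[1,1],-1])
    return d["eye"]+r*(h-d["eye"][2])/r[2]
E
python3 - <<'E'
from h import *
import pickle
for n in("top","side"):
    d=grab(n);cv2.imwrite(f"pics/{n}0.png",d["image"]);pickle.dump(d,open(n+".pkl","wb"));print(n,d["eye"],d["rotation"].round(3).tolist(),d["intrinsics"],d.keys())
print(bot.sense())
E
```

```text
top [0.47129966 0.06490443 1.0797171 ] [-0.054, 0.059, 0.711, -0.699] [[408.76551906   0.         316.87239101]
 [  0.         408.76551906 201.4441243 ]
 [  0.           0.           1.        ]] dict_keys(['image', 'range_z', 'intrinsics', 'eye', 'rotation'])
side [0.94985844 0.9844012  1.12158574] [0.06, 0.37, 0.912, 0.165] [[488.89189394   0.         320.99307925]
 [  0.         488.89189394 201.51133951]
 [  0.           0.           1.        ]] dict_keys(['image', 'range_z', 'intrinsics', 'eye', 'rotation'])
{'clock': 0.1, 'q': array([-1.29510392e+00,  2.45704639e-01,  1.55888480e+00,  9.65221784e-06,
        1.33871473e+00, -1.74068946e-01]), 'joint_vel': array([-0.00024365, -0.00199207, -0.00418361, -0.00144951,  0.00021553,
        0.00044835]), 'effort': array([ 1.84013688e-04, -4.16916597e+01, -3.15525448e+01,  6.85966434e-02,
        3.10279999e-02, -5.77215178e-05]), 'tcp_pos': array([ 0.28247037, -0.584839  ,  0.2184848 ]), 'tcp_rot': array([ 9.74820613e-01,  2.22988877e-01, -3.87741346e-05, -8.54892128e-04]), 'force': array([ 0.53947925,  0.34492934, -1.03442913]), 'wrist_torque': array([-0.07108505,  0.00071623,  0.03636644]), 'grip_force': 0.0, 'gripper_width': 0.0938967472056446}
```

View pics/top0.png

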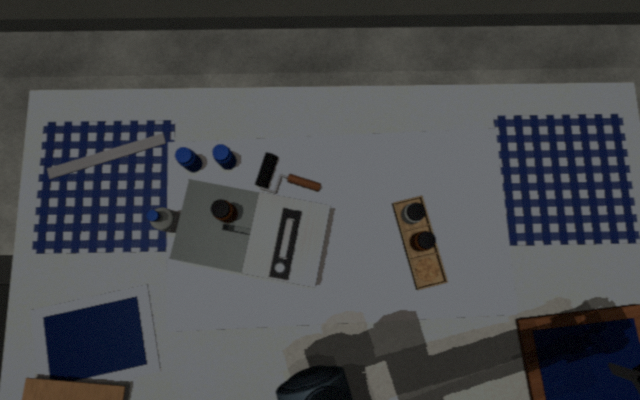

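View pics/side0.png

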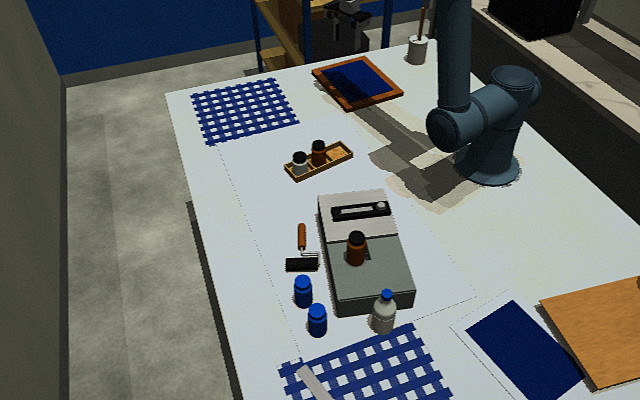

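Top: the safe has its lid at (287,238), with the housing, channel and round button at (279,267). The tray is at (418,243), with its empty place at (428,270). Candidates for the jar: the brown one on the deck (223,210), blue jars at (188,159) and (224,156), and the brown flask in the tray (423,240). I choose the one on the deck. `rotation` turns out to be a quaternion, so I'll fix the helper.

```bash
sed -i 's/d\["rotation"\]=np.array(d\["rotation"\]);return d/q=np.array(d["rotation"]);d["rotation"]=q if q.ndim==2 else R.from_quat(q).as_matrix();return d/' h.py
cat > m.py <<'E'
from h import *
d=grab("top");P=cloud(d);im=d["image"].astype(int)
print("R",d["rotation"].round(2).tolist())
def box(m,n):
    m=m.astype(np.uint8);k,l,s,c=cv2.connectedComponentsWithStats(m)
    if k<2: print(n,"none");return
    i=1+np.argmax(s[1:,4]);q=P[l==i][:,:2]
    r=cv2.minAreaRect((q*1000).astype(np.float32));print(n,s[i,4],"c",np.round(c[i]),"rect",np.round(r[0],1),np.round(r[1],1),round(r[2],1),"z",np.nanmedian(P[l==i][:,2]).round(4),"box",cv2.boxPoints(r).round().tolist())
V,U=np.indices(P.shape[:2]);w=lambda a,b,c,e:(U>a)&(U<b)&(V>c)&(V<e)
Z=np.nan_to_num(P[...,2])
box(w(165,340,170,300)&(Z>.07)&(Z<.13),"safe all")
box(w(165,340,170,300)&(Z>.088)&(Z<.13)&(U>245),"lid")
box(w(165,340,170,300)&(Z>.102)&(Z<.125)&(U>245),"housing")
box(w(165,340,170,300)&(Z>.113)&(U>245),"button")
box(w(165,340,170,300)&(Z>.15)&(U>190),"jar")
box(w(380,460,180,300)&(Z>.015)&(Z<.033),"tray")
box(w(380,460,180,300)&(Z>.05)&(Z<.08)&(V<228),"flasklow")
box(w(380,460,180,300)&(Z>.08),"flasktall")
box(w(140,200,190,240)&(Z>.125),"bottle")
box(w(230,330,140,200)&(Z>.015)&(Z<.06),"roller")
box(w(165,240,130,180)&(Z>.05),"blue")
E
python3 m.py
python3 - <<'E'
import cv2
i=cv2.imread('pics/top0.png')[130:310,140:460]
cv2.imwrite('pics/crop.png',cv2.convertScaleAbs(cv2.resize(i,None,fx=2.5,fy=2.5),alpha=1.8))
E
```

```text
R [[-0.02, 0.99, -0.16], [-1.0, -0.02, 0.01], [0.01, 0.16, 0.99]]
safe all 11540 c [252. 233.] rect [560.1 220.5] [361.3 200.2] 78.1 z 0.0931 box [[425.0, 64.0], [621.0, 23.0], [695.0, 377.0], [499.0, 418.0]]
lid 6105 c [286. 239.] rect [542.3 135.5] [185.5 200.1] 78.2 z 0.096 box [[425.0, 65.0], [621.0, 24.0], [659.0, 206.0], [463.0, 247.0]]
housing 1247 c [284. 244.] rect [529.8 134.2] [ 44.2 165.3] 78.1 z 0.1117 box [[444.0, 130.0], [606.0, 96.0], [615.0, 139.0], [453.0, 173.0]]
button 93 c [279. 267.] rect [473.8 146.8] [23.3 32.3] 88.9 z 0.1203 box [[457.0, 135.0], [490.0, 135.0], [490.0, 158.0], [458.0, 159.0]]
jar 370 c [221. 209.] rect [603.5 272.3] [43.1 44.1] 14.1 z 0.1795 box [[577.0, 288.0], [588.0, 246.0], [630.0, 256.0], [619.0, 299.0]]
tray 613 c [419. 243.] rect [ 532.8 -207.3] [231.7  81.2] 13.0 z 0.0246 box [[411.0, -194.0], [429.0, -273.0], [655.0, -221.0], [637.0, -142.0]]
flasklow 338 c [414. 212.] rect [ 604.5 -189.2] [49.2 46.6] 66.2 z 0.0735 box [[573.0, -202.0], [616.0, -221.0], [636.0, -176.0], [593.0, -157.0]]
flasktall 264 c [426. 240.] rect [ 532.6 -207.5] [43.  41.4] 46.9 z 0.0893 box [[503.0, -209.0], [533.0, -237.0], [562.0, -206.0], [532.0, -178.0]]
bottle 136 c [153. 216.] rect [595.1 434.3] [24.5 25.1] 13.8 z 0.1498 box [[580.0, 444.0], [586.0, 419.0], [610.0, 425.0], [604.0, 449.0]]
roller 843 c [279. 175.] rect [705.1 127.8] [167.5  97.4] 72.0 z 0.0274 box [[633.0, 63.0], [725.0, 33.0], [777.0, 192.0], [685.0, 223.0]]
blue 361 c [185. 157.] rect [751.9 385.2] [44.4 43.9] 89.7 z 0.0939 box [[730.0, 363.0], [774.0, 363.0], [774.0, 407.0], [730.0, 408.0]]
```

View pics/crop.png

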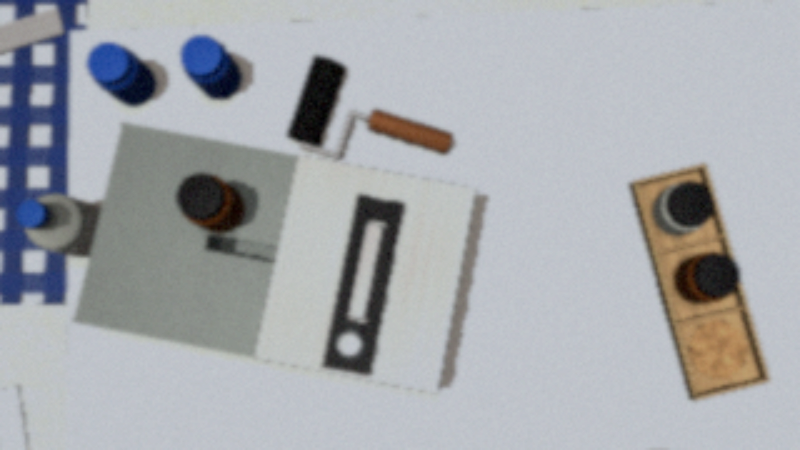

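>>> drive_tool(
  deltas=[
    [[0.36,0.95,0.1,0,0,-0.87],[0.36,0.95,0.1,0,0,-0.87],[0.36,0.95,0.1,0,0,-0.87],[0.36,0.95,0.1,0,0,0],[0.36,0.95,0.1,0,0,0],[0.36,0.95,0.1,0,0,0],[0.36,0.95,0.1,0,0,0],[0.36,0.95,0.1,0,0,0]],
  ],
  claw=-1,
)

```text
clock: 1.15
tcp_pos: [0.4556, -0.1274, 0.2676]
tcp_rot: [0.994, 0.111, 0.0, 0.0]
force: [0.7, -0.9, -0.1]
gripper_width: 0.094
grip_force: 0.0
```

>>> drive_tool(
  deltas=[
    [[0.36,0.95,0.1,0,0,0],[0.36,0.95,0.1,0,0,0],[0.36,0.95,0.1,0,0,0],[0.36,0.95,0.1,0,0,0],[0.36,0.95,0,0,0,0],[0.36,0.95,0,0,0,0],[0,0,0,0,0,0]],
  ],
)

```text
clock: 2.02
tcp_pos: [0.585, 0.2158, 0.2901]
tcp_rot: [0.994, 0.113, -0.001, -0.0]
force: [-1.0, 0.0, 0.5]
gripper_width: 0.0938
grip_force: 0.0
```

```bash
cat > w.py <<'E'
from h import *
import sys
d=grab("wrist");P=cloud(d);im=d["image"];cv2.imwrite(f"pics/{sys.argv[1]}.png",im);Z=np.nan_to_num(P[...,2])
lo,hi=float(sys.argv[2]),float(sys.argv[3])
k,l,s,c=cv2.connectedComponentsWithStats(((Z>lo)&(Z<hi)).astype(np.uint8))
for i in range(1,k):
    if s[i,4]>150:
        q=P[l==i];r=cv2.minAreaRect((q[:,:2]*1000).astype(np.float32));print(s[i,4],c[i].round(),np.round(r[0],1),np.round(r[1],1),round(r[2],1),"z",np.median(q[:,2]).round(4))
s=bot.sense();print(s["tcp_pos"].round(4),s["tcp_rot"].round(4),s["q"].round(2))
E
python3 w.py w1 .165 .2
```

```text
1593 [266. 163.] [606.5 272.1] [40.8 40.6] 73.4 z 0.1801
[0.5847 0.214  0.2904] [ 9.937e-01  1.121e-01 -9.000e-04  2.000e-04] [ 0.17  0.13  1.56 -0.    1.45  1.52]
```

View pics/w1.png

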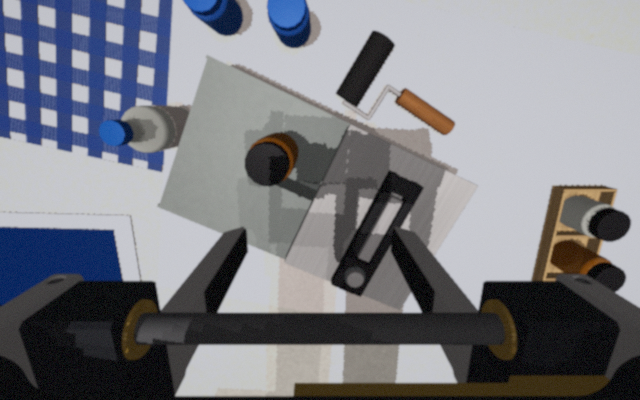

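The brown jar with its black cap is at (268,163), confirmed at (0.605, 0.272), alone on the deck.

>>> drive_tool(
  deltas=[
    [[0.17,0.48,0,0,0,0],[0.17,0.48,0,0,0,0],[0,0,0,0,0,0],[0,0,0,0,0,0]],
  ],
)

```text
clock: 2.58
tcp_pos: [0.6053, 0.2688, 0.2915]
tcp_rot: [0.994, 0.11, -0.0, 0.0]
force: [0.0, -0.5, 0.7]
gripper_width: 0.0941
grip_force: 0.0
```

>>> drive_tool(
  deltas=[
    [[0,0.05,-0.6,0,0,0],[0,0,-0.6,0,0,0],[0,0,-0.5,0,0,0],[0,0,-0.45,0,0,0],[0,0,-0.4,0,0,0],[0,0,0,0,0,0]],
  ],
)

```text
clock: 3.32
tcp_pos: [0.6039, 0.2715, 0.1364]
tcp_rot: [0.994, 0.11, -0.002, 0.0]
force: [0.1, -0.8, 0.4]
gripper_width: 0.0941
grip_force: 0.0
```

>>> drive_tool(
  deltas=[
    [[0,0,0,0,0,0],[0,0,0,0,0,0],[0,0,0,0,0,0],[0,0,0,0,0,0],[0,0,0,0,0,0],[0,0,0,0,0,0]],
  ],
  claw=1,
)

```text
clock: 4.08
tcp_pos: [0.6059, 0.2728, 0.1388]
tcp_rot: [0.994, 0.111, 0.0, 0.0]
force: [0.2, -1.9, 1.9]
gripper_width: 0.0474
grip_force: 30.0
```

>>> drive_tool(
  deltas=[
    [[0,0,0.5,0,0,0],[0,0,0.6,0,0,0],[-0.1,-0.4,0.5,0,0,0],[-0.2,-0.7,0,0,0,0],[-0.24,-0.82,0,0,0,0],[-0.24,-0.82,0,0,0,0],[-0.24,-0.82,0,0,0,0],[-0.24,-0.82,0,0,0,0]],
  ],
)

```text
clock: 5.08
tcp_pos: [0.5286, 0.0095, 0.2335]
tcp_rot: [0.994, 0.111, -0.001, -0.001]
force: [-0.1, 0.7, -2.4]
gripper_width: 0.0475
grip_force: 30.0
```

>>> drive_tool(
  deltas=[
    [[-0.24,-0.82,0,0,0,0],[-0.24,-0.82,0,0,0,0],[-0.24,-0.82,0,0,0,0],[-0.24,-0.82,0,0,0,0],[-0.2,-0.5,0,0,0,0],[0,0,0,0,0,0],[0,0,0,0,0,0]],
  ],
)

```text
clock: 5.95
tcp_pos: [0.4601, -0.2154, 0.2338]
tcp_rot: [0.994, 0.111, -0.0, -0.001]
force: [-0.8, -0.1, -2.9]
gripper_width: 0.0474
grip_force: 30.0
```

```bash
python3 w.py w2 .012 .034
```

```text
1956 [119.  76.] [519.4  42.8] [  3.2 191.8] 78.1 z 0.0233
2671 [330.  92.] [ 534.2 -209.5] [230.6  80.1] 13.1 z 0.0251
655 [522. 304.] [ 334.9 -549.3] [21.8 85.3] 5.7 z 0.02
931 [523. 365.] [ 226.7 -594.1] [101.7  36. ] 12.9 z 0.0223
463 [118. 374.] [79.6 28.3] [28.7 50. ] 16.1 z 0.018
[ 0.4603 -0.2153  0.2339] [ 9.938e-01  1.113e-01 -2.000e-04 -6.000e-04] [-0.66 -0.11  1.9   0.    1.35  0.69]
```

View pics/w2.png

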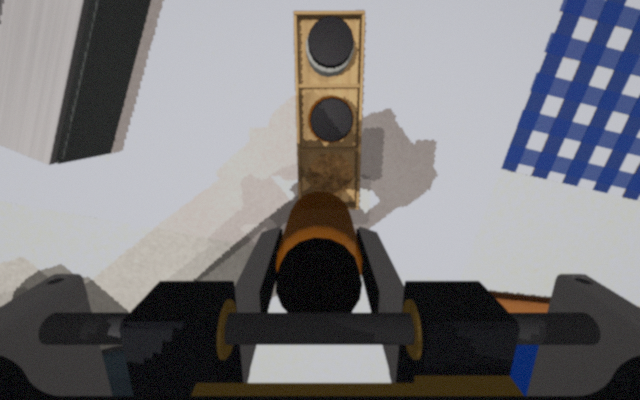

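The jar is upright in the fingers at (320,260); the pad's place is ahead and below at (330,178), empty.

>>> drive_tool(
  deltas=[
    [[0,-0.17,-0.3,0,0,0],[0,0,-0.6,0,0,0],[0,0,-0.6,0,0,0],[0,0,-0.6,0,0,0],[0,0,-0.3,0,0,0],[0,0,-0.2,0,0,0],[0,0,-0.15,0,0,0],[0,0,0,0,0,0]],
  ],
)

```text
clock: 7.0
tcp_pos: [0.4604, -0.2267, 0.0695]
tcp_rot: [0.994, 0.111, 0.0, 0.0]
force: [0.2, 0.4, -2.7]
gripper_width: 0.0473
grip_force: 30.0
```

>>> drive_tool(
  deltas=[
    [[0,0,-0.06,0,0,0],[0,0,-0.05,0,0,0],[0,0,-0.04,0,0,0],[0,0,-0.03,0,0,0],[0,0,0,0,0,0]],
  ],
)

```text
clock: 7.62
tcp_pos: [0.4601, -0.2265, 0.0585]
tcp_rot: [0.994, 0.111, -0.0, -0.0]
force: [-0.1, 0.5, -2.0]
gripper_width: 0.0474
grip_force: 30.0
```

>>> drive_tool(
  deltas=[
    [[0,0,-0.015,0,0,0],[0,0,-0.015,0,0,0],[0,0,0,0,0,0]],
  ],
)

```text
clock: 8.0
tcp_pos: [0.4605, -0.2267, 0.0577]
tcp_rot: [0.994, 0.111, 0.0, -0.0]
force: [-2.8, 1.7, 5.0]
gripper_width: 0.0474
grip_force: 30.0
```

>>> drive_tool(
  deltas=[
    [[0,0,0,0,0,0],[0,0,0,0,0,0],[0,0,0,0,0,0],[0,0,0,0,0,0],[0,0,0.3,0,0,0],[0,0,0.6,0,0,0],[0,0,0.9,0,0,0],[0,0,0.9,0,0,0]],
  ],
  claw=-1,
)

```text
clock: 9.0
tcp_pos: [0.4601, -0.2264, 0.2218]
tcp_rot: [0.994, 0.111, 0.0, 0.0]
force: [1.3, -0.6, 0.5]
gripper_width: 0.0939
grip_force: 0.0
```

>>> drive_tool(
  deltas=[
    [[0,0,0.3,0,0,1],[0,0.6,0,0,0,1],[0,0.8,0,0,0,1],[0,0.8,0,0,0,1],[0,0.8,0,0,0,1],[0,0.8,0,0,0,1],[0,0.8,0,0,0,1],[0,0,0,0,0,1]],
  ],
  claw=1,
)

```text
clock: 10.0
tcp_pos: [0.46, 0.0521, 0.2382]
tcp_rot: [0.894, 0.447, 0.001, 0.0]
force: [0.5, -0.6, -0.6]
gripper_width: 0.0176
grip_force: 0.0
```

>>> drive_tool(
  deltas=[
    [[0,0,0,0,0,1],[0,0,0,0,0,1],[0,0,0,0,0,1],[0,0,0,0,0,1],[0,0,0,0,0,1],[0,0,0,0,0,1],[0,0,0,0,0,1],[0,0,0,0,0,1]],
  ],
)

```text
clock: 11.0
tcp_pos: [0.4603, 0.0495, 0.2382]
tcp_rot: [0.689, 0.725, 0.0, 0.001]
force: [0.7, -0.2, 0.1]
gripper_width: 0.0003
grip_force: 0.0
```

>>> drive_tool(
  deltas=[
    [[0,0,0,0,0,1],[0,0,0,0,0,1],[0,0,0,0,0,1],[0,0,0,0,0,1],[0,0,0,0,0,1],[0,0,0,0,0,1],[0,0,0,0,0,1],[0,0,0,0,0,1]],
  ],
)

```text
clock: 12.0
tcp_pos: [0.4603, 0.0494, 0.2382]
tcp_rot: [0.4, 0.917, 0.0, 0.001]
force: [-0.5, -0.5, 0.4]
gripper_width: 0.0005
grip_force: 0.0
```

```bash
python3 w.py w3 .104 .116;python3 w.py w3 .117 .13; python3 m.py | grep -E "tray|button|housing|flask"
python3 - <<'E'
from h import *
d=grab("top");P=cloud(d);Z=np.nan_to_num(P[...,2]);m=(P[...,1]<-150)&(Z>.06)&(P[...,1]>-300)&(abs(P[...,0]-.46)<.05)&(Z<.13)
print(m.sum(),np.median(P[m],0) if m.any() else 0,np.ptp(P[m],0))
E
```

```text
6484 [422. 177.] [529.6 131.9] [ 44.5 166.4] 78.1 z 0.1113
[0.4603 0.0494 0.2382] [3.989e-01 9.170e-01 2.000e-04 8.000e-04] [-0.14 -0.23  2.   -0.    1.37 -0.89]
438 [397. 133.] [472.5 143.5] [20.8 20.8] 0.9 z 0.1211
[0.4604 0.0494 0.2381] [4.010e-01 9.161e-01 2.000e-04 8.000e-04] [-0.14 -0.23  2.   -0.    1.37 -0.88]
housing 514 c [287. 224.] rect [561.1 127.6] [ 43.7 101.5] 77.9 z 0.1115 box [[507.0, 117.0], [606.0, 96.0], [615.0, 138.0], [516.0, 160.0]]
button 3875 c [306. 268.] rect [481.5  94.2] [158.9 111.9] 44.4 z 0.5386 box [[386.0, 79.0], [464.0, -1.0], [577.0, 110.0], [499.0, 190.0]]
tray 581 c [418. 242.] rect [ 532.7 -207.6] [231.8  81.5] 13.0 z 0.0245 box [[411.0, -194.0], [429.0, -273.0], [655.0, -221.0], [637.0, -142.0]]
flasklow 339 c [414. 212.] rect [ 605.2 -189. ] [49.6 46.2] 26.4 z 0.0737 box [[573.0, -179.0], [593.0, -221.0], [638.0, -199.0], [617.0, -157.0]]
flasktall 287 c [435. 270.] rect [ 459.  -223.3] [41.4 41.9] 66.2 z 0.0989 box [[431.0, -234.0], [470.0, -251.0], [486.0, -213.0], [448.0, -196.0]]Traceback (most recent call last):
  File "<stdin>", line 3, in <module>
    return _methods._ptp(a, axis=axis, out=out, **kwargs)
           ~~~~~~~~~~~~~^^^^^^^^^^^^^^^^^^^^^^^^^^^^^^^^^
    umr_maximum(a, axis, None, out, keepdims),
    ~~~~~~~~~~~^^^^^^^^^^^^^^^^^^^^^^^^^^^^^^
ValueError: zero-size array to reduction operation maximum which has no identity
```

The jar stands on the pad at about (0.459, -0.223), with its top at 0.099. Next, the button.

>>> drive_tool(
  deltas=[
    [[0.03,0.25,0,0,0,1],[0.03,0.25,0,0,0,1],[0.03,0.25,0,0,0,1],[0.03,0.25,0,0,0,1],[0.03,0.25,-0.3,0,0,1],[0.03,0.25,-0.4,0,0,1],[0.03,0.1,-0.4,0,0,1],[0,0,-0.35,0,0,0.06]],
  ],
)

```text
clock: 13.2
tcp_pos: [0.4728, 0.1459, 0.1494]
tcp_rot: [0.104, 0.995, 0.0, 0.0]
force: [-0.3, 0.5, -0.3]
gripper_width: 0.0006
grip_force: 0.0
```

>>> drive_tool(
  deltas=[
    [[0,0,0,0,0,0],[0,0,0,0,0,0]],
  ],
)

```text
clock: 13.45
tcp_pos: [0.4734, 0.1454, 0.151]
tcp_rot: [0.105, 0.995, 0.0, 0.001]
force: [0.3, -0.1, -0.2]
gripper_width: 0.0002
grip_force: 0.0
```

>>> drive_tool(
  deltas=[
    [[0,0,-0.15,0,0,0],[0,0,-0.08,0,0,0],[0,0,-0.05,0,0,0],[0,0,-0.04,0,0,0],[0,0,-0.03,0,0,0],[0,0,0,0,0,0]],
  ],
)

```text
clock: 14.2
tcp_pos: [0.4729, 0.1454, 0.1292]
tcp_rot: [0.104, 0.995, -0.0, -0.0]
force: [-2.1, -1.1, 5.5]
gripper_width: 0.0003
grip_force: 2.5
```

>>> drive_tool(
  deltas=[
    [[0,0,0.4,0,0,0],[0,0,0.7,0,0,0],[0,0,0.7,0,0,0],[0,0,0,0,0,0]],
  ],
)

```text
clock: 14.7
tcp_pos: [0.4751, 0.1457, 0.2405]
tcp_rot: [0.104, 0.995, 0.001, 0.004]
force: [0.9, 0.3, -0.9]
gripper_width: 0.0003
grip_force: 0.0
```

```bash
python3 w.py w4 .13 .155
```

```text
779 [625. 257.] [594.3 427.8] [19.5 26.5] 74.7 z 0.1466
[0.4737 0.1455 0.2379] [1.044e-01 9.945e-01 3.000e-04 1.600e-03] [ 0.07 -0.14  1.93  0.    1.35 -1.29]
```

View pics/w4.png

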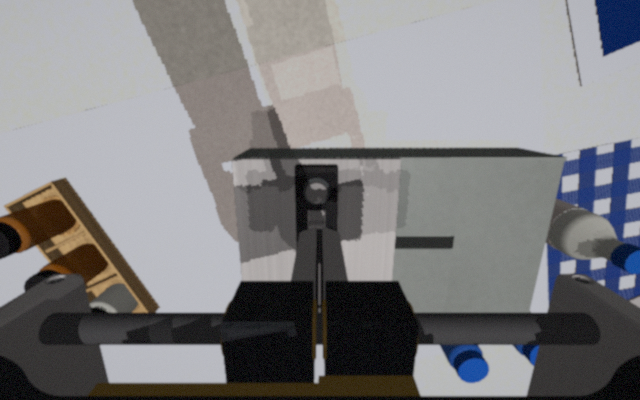

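The button is at (318,190), with the handle hidden behind the fingers. I'll check it with the side camera's depth.

```bash
cat > s.py <<'E'
from h import *
for n in("side","top"):
    d=grab(n);P=cloud(d);x,y,z=P[...,0],P[...,1],np.nan_to_num(P[...,2])
    m=(abs(x-.541)<.06)&(abs(y-.131)<.06)&(z>.116)&(z<.16);m&=(np.hypot(x-.473,y-.145)>.02)
    print(n,m.sum(), np.nanpercentile(z[m],[5,50,95]).round(4) if m.any() else 0)
    if m.sum()>5:
        k=m&(z>.134);r=cv2.minAreaRect((P[k][:,:2]*1000).astype(np.float32)) if k.sum()>5 else 0;print(k.sum(),r)
E
python3 s.py
```

```text
side 236 [0.1244 0.139  0.144 ]
179 ((543.9999389648438, 127.34210205078125), (22.030929565429688, 88.59559631347656), 78.87185668945312)
top 121 [0.1376 0.1413 0.1435]
117 ((566.1332397460938, 126.36653137207031), (15.738408088684082, 39.111427307128906), 78.35370635986328)
```

>>> drive_tool(
  deltas=[
    [[0.4,-0.08,0,0,0,0],[0.5,-0.1,0,0,0,0],[0.23,-0.06,0,0,0,0],[0,0,0,0,0,0],[0,0,0,0,0,0],[0,0,-0.4,0,0,0]],
  ],
  claw=-0.2,
)

```text
clock: 15.6
tcp_pos: [0.5413, 0.1314, 0.2146]
tcp_rot: [0.104, 0.995, 0.0, 0.002]
force: [0.1, 0.3, -0.7]
gripper_width: 0.055
grip_force: 0.0
```

>>> drive_tool(
  deltas=[
    [[0,0,-0.5,0,0,0],[0,0,-0.5,0,0,0],[0,0,-0.3,0,0,0],[0,0,0,0,0,0],[0,0,0,0,0,0]],
  ],
)

```text
clock: 16.23
tcp_pos: [0.5414, 0.1312, 0.1362]
tcp_rot: [0.104, 0.995, 0.0, 0.001]
force: [0.0, -0.5, 0.2]
gripper_width: 0.0561
grip_force: 0.0
```

Down 4 mm, then grip.

>>> drive_tool(
  deltas=[
    [[0,0,-0.06,0,0,0],[0,0,0,0,0,0],[0,0,0,0,0,0],[0,0,0,0,0,0],[0,0,0,0,0,0],[0,0,0,0,0,0]],
  ],
  claw=1,
)

```text
clock: 16.98
tcp_pos: [0.5407, 0.1308, 0.1314]
tcp_rot: [0.104, 0.995, -0.0, 0.0]
force: [-0.5, -1.1, 1.2]
gripper_width: 0.0155
grip_force: 30.0
```

>>> drive_tool(
  deltas=[
    [[0,0,0,0,0,-1],[0,0,0,0,0,-1],[0,0,0,0,0,-1],[0,0,0,0,0,-1],[0,0,0,0,0,-1],[0,0,0,0,0,-1],[0,0,0,0,0,-1],[0,0,0,0,0,-1]],
  ],
)

```text
clock: 17.98
tcp_pos: [0.541, 0.1313, 0.1314]
tcp_rot: [0.439, 0.898, 0.0, 0.0]
force: [-0.1, 0.0, 0.5]
gripper_width: 0.0157
grip_force: 30.0
```

>>> drive_tool(
  deltas=[
    [[0,0,0,0,0,-1],[0,0,0,0,0,-1],[0,0,0,0,0,-1],[0,0,0,0,0,-1],[0,0,0,0,0,-1],[0,0,0,0,0,-1],[0,0,0,0,0,-0.9],[0,0,0,0,0,0]],
  ],
)

```text
clock: 18.98
tcp_pos: [0.5414, 0.1314, 0.1314]
tcp_rot: [0.685, 0.729, 0.001, 0.0]
force: [3.7, 1.8, -2.7]
gripper_width: 0.0162
grip_force: 30.0
```

>>> drive_tool(
  deltas=[
    [[0,0,0,0,0,-0.6],[0,0,0,0,0,-0.5],[0,0,0,0,0,0]],
  ],
)

```text
clock: 19.35
tcp_pos: [0.5414, 0.1313, 0.1314]
tcp_rot: [0.719, 0.695, 0.001, 0.0]
force: [5.0, 1.3, -2.5]
gripper_width: 0.0159
grip_force: 30.0
```

>>> drive_tool(
  deltas=[
    [[0.041,0.196,0,0,0,0],[0.062,0.294,0,0,0,0],[0.062,0.294,0,0,0,0],[0.062,0.294,0,0,0,0],[0.062,0.294,0,0,0,0],[0.062,0.294,0,0,0,0],[0.062,0.294,0,0,0,0],[0,0,0,0,0,0]],
  ],
)

```text
clock: 20.35
tcp_pos: [0.5663, 0.2502, 0.1315]
tcp_rot: [0.719, 0.696, 0.001, 0.0]
force: [6.2, 1.3, -1.5]
gripper_width: 0.0156
grip_force: 30.0
```

>>> drive_tool(
  deltas=[
    [[0.014,0.07,0,0,0,0],[0.014,0.07,0,0,0,0],[0,0,0,0,0,0],[0,0,0,0,0,0]],
  ],
)

```text
clock: 20.85
tcp_pos: [0.5677, 0.2569, 0.1314]
tcp_rot: [0.719, 0.695, 0.0, 0.001]
force: [5.1, -1.8, -2.9]
gripper_width: 0.0159
grip_force: 30.0
```

>>> drive_tool(
  deltas=[
    [[0,0,0,0,0,0],[0,0,0,0,0,0],[0,0,0,0,0,0],[0,0,0,0,0,0],[0,0,0.4,0,0,0],[0,0,0.8,0,0,0],[0,0,0.8,0,0,0],[0,0,0,0,0,0]],
  ],
  claw=-0.2,
)

```text
clock: 21.85
tcp_pos: [0.5694, 0.2578, 0.2568]
tcp_rot: [0.719, 0.695, 0.004, 0.002]
force: [-0.4, 0.2, -1.5]
gripper_width: 0.0565
grip_force: 0.0
```

>>> drive_tool(
  deltas=[
    [[-0.3,-0.6,0.2,0,0,0],[-0.3,-0.8,0,0,0,0],[-0.3,-0.8,0,0,0,0],[-0.3,-0.8,0,0,0,0],[0,-0.8,0,0,0,0],[0,0,0,0,0,0]],
  ],
)

```text
clock: 22.6
tcp_pos: [0.4944, 0.0269, 0.2621]
tcp_rot: [0.721, 0.693, -0.001, -0.001]
force: [0.4, 0.4, -1.2]
gripper_width: 0.0569
grip_force: 0.0
```

```bash
python3 - <<'E'
from h import *
for n in("side","top"):
    d=grab(n);P=cloud(d);x,y,z=P[...,0],P[...,1],np.nan_to_num(P[...,2])
    m=(abs(x-.568)<.06)&(abs(y-.259)<.06)&(z>.134)&(z<.16);print(n,m.sum(),cv2.minAreaRect((P[m][:,:2]*1000).astype(np.float32)),np.median(z[m]))
    m=(abs(x-.46)<.04)&(abs(y+.225)<.04)&(z>.09)&(z<.12);print(m.sum(),np.median(P[m],0),cv2.minAreaRect((P[m][:,:2]*1000).astype(np.float32)))
    if n=="side":cv2.imwrite("pics/end.png",d["image"])
E
python3 m.py | grep -E "tray|low|bottle|roller"
```

```text
side 189 ((570.4424438476562, 254.9366912841797), (90.46092987060547, 17.90740966796875), 89.01818084716797) 0.14056810662534946
96 [ 0.4641067  -0.22350165  0.09836898] ((462.56854248046875, -227.15069580078125), (46.097042083740234, 37.01970291137695), 68.8355941772461)
top 285 ((568.0899658203125, 258.493896484375), (90.35396575927734, 16.517780303955078), 88.06788635253906) 0.1412629539649406
254 [ 0.46028792 -0.22290102  0.09921775] ((459.3747863769531, -223.0501251220703), (39.53692626953125, 39.86332702636719), 88.82858276367188)
tray 583 c [418. 242.] rect [ 532.6 -207.8] [232.1  81.9] 13.2 z 0.0248 box [[410.0, -194.0], [429.0, -274.0], [655.0, -221.0], [636.0, -141.0]]
flasklow 337 c [414. 212.] rect [ 604.4 -189.2] [49.7 46.4] 68.4 z 0.0735 box [[574.0, -204.0], [617.0, -221.0], [635.0, -175.0], [592.0, -158.0]]
bottle 138 c [153. 216.] rect [596.  434.4] [26.5 24.2] 49.6 z 0.1496 box [[578.0, 432.0], [597.0, 416.0], [614.0, 437.0], [595.0, 452.0]]
roller 856 c [279. 176.] rect [704.6 128. ] [167.4  97. ] 71.5 z 0.0273 box [[632.0, 64.0], [724.0, 33.0], [777.0, 192.0], [685.0, 223.0]]
```

View pics/end.png

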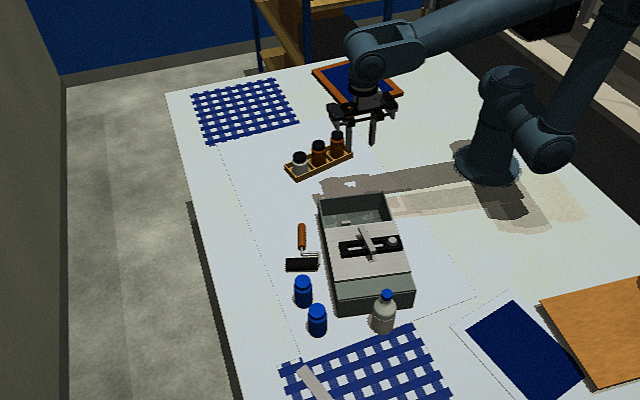

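The lid is open with the handle out and turned at (365,243). The jar stands in the tray at (337,143), and nothing else has moved.

```bash
python3 -c "
from workcell import ticket
print(ticket.finish_job())"
```

```text
the job is handed in; nothing more can be done
None
```

The job is handed in (no verdict came back): the last camera check showed the lid about 129 mm open, the handle out and turned about 80°, the jar upright about 2–3 mm from the pad's centre, and the bottle, roller and white flask where they were; the brown flask looked in place in the picture but was not re-measured.

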